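# Fold the lens box flap over and tuck it under the lip

## Robot

A 7-joint arm with a two-finger parallel gripper is mounted at the origin on a cart in front of the work surface, level with it; the furniture and walls round the work are solid. World frame = base frame: x ahead of the robot, y to its left, z up, the work surface at z = 0. Lengths are in m, angles in rad, forces in N, time in s.
With the tool pointing down it reaches from about 0.425 to 0.925 m from the base axis. Payload 6.8 kg.
Tool frame: the origin (TCP) lies at the very end of the fingers, on their centre line; the grasp point (between the pads) lies 19 mm behind it; z points along the fingers, y is the line along which they close (so a half turn about z gives the same grasp; the last joint's range is limited). The gripper opens to 85 mm and grips with 20 to 120 N. Pads are 22 mm wide; open, the fingers measure 114 mm over their backs; the gripper's body (76 mm by 85 mm) begins 54 mm behind the grasp point. The pads swing forward as they close: fully open they stand 13 mm farther back than shut.
Start: joints at [-1.38, 0.477, 0.022, 1.555, -0.011, 1.109, -0.083], TCP at [0.199, 0.645, 0.231] pointing down, gripper open.
Joint ranges: [-2.96, 2.96], [-0.34, 2.1], [-1.41, 1.46], [0.24, 2.44], [-1.37, 4.51], [0.17, 1.92], [-2.96, 2.96]. Speed limits (rad/s): [2.39, 2.39, 3.14, 3.14, 3.14, 3.14, 3.14].

## Interface

Orientations are given as a unit quaternion [w, x, y, z].
In Python, from station import bot gives the robot as it stands.
- The arm moves only by the tool apply_moves, never from a script. Its argument "deltas" is a list of rows, each a list of 3 entries, a list of its own where there are three numbers: the closure, from 0 (fully open) to 1 (shut), then the shift along the tool's x, y, z in units of 0.2 m (1.0 is 0.2 m), then the turn about the tool's z in units of 2 pi rad (1.0 is 2 pi rad). A call has 1 to 12 rows; each row is the pose to reach, as a shift and turn from the pose commanded when the call began, along the tool's axes at that moment, turning the shorter way round; what a row does not reach only later rows make up. A row lasts 1/10 s, in which the tool goes at most 50 mm and 8.59 degrees, less where a joint would pass 70% of its speed; a pose out of reach is approached as far as the arm can. A call with a number of a shift or a turn outside -1 to 1 is refused whole. A call with a gripper value outside its range is refused whole. The fingers move at their own pace and stop on an object; "squeeze" is the grip in N (left out, the last holds). Time passes only in rows, so rows that repeat a pose let the fingers close. It gives the time, the measured TCP pose, the force, the opening and the grip force at its end, in the units of the state.
- bot.get_obs(): the state, without advancing time (a new reading comes with each control period).
- bot.read_camera(name): name is "side" or "top" or "wrist"; returns a dict with "color" (384x512x3 uint8, red, green, blue), "intrinsics" (3x3 intrinsics, pixels), "k1" (the pictures are not rectified: a ray, as slopes to the right and down, at radius r is drawn at 1 + k1 r^2 times it, then the intrinsics apply), "pose" (4x4, takes a point from camera to world coordinates); the wrist camera has in their place "hand_eye" (4x4, takes a point from camera to tool coordinates, whose origin is the TCP and whose axes are the flange's). Camera axes: x right, y down, z forward; pixel columns grow to the right and rows downward; lengths in m; the calibration is good to about 2 mm. A picture is of the moment at which its call begins: read the wrist's pose just before it. There is no depth.
- bot.hand_in(): hands the job in; it is judged then, once.
Trained networks look in a picture, given as the dict that the camera call returned (one of the last four; its "shot" number tells which), for a name from the list of things; names that differ only in an ending like _2 or _b are one class to them, and where a whole thing is asked for, a point or a joint stands for the part that bears it (a point fixed in the world has none). Each returns a list of dicts, best first, with "confidence" (0 to 1); they miss things now and then, are a little off and sometimes report something else, mostly with a low value. They report only what shows in the picture. A call takes as long as a camera call. They do not tell look-alikes from the thing itself.
- bot.look_for(picture, target): "point" ([x, y, z] in m, in world coordinates, good to about 4 mm: the middle of the surface that is visible of it).
The state is a dict: "t": time; "q": joint angles; "joint_vel": joint speeds; "joint_torque": joint torques, N m; "eef_pos": TCP position; "tool_rot": TCP orientation; "contact_force": force on the tool from outside, world axes, zero at the start; "torque": the same for the moment, N m; "gripper_width": opening from 0.0 (shut) to 1.0 (fully open); "grasp_force": force on a finger pad.
Only numpy, scipy, OpenCV 4.12 (cv2) and the standard library are available. Lean on these libraries where they do the work, as an engineer would, in place of code of your own. Each camera call takes 0.05 s, during which the arm holds its last target. There are 200 camera calls.

## Task

Close the lens box: with the fingertips, fold the open white flap over the two lenses and hold it flat, then push it by its orange rib towards the yellow lip until its edge is tucked fully home beneath the lip, so that it stays shut when let go. Only push and press, gently: do not grip or lift anything, do not shove the box away, and leave the lenses in it and everything round it where they are.

Things in the scene. Friction and masses are not known exactly. Their poses are not given: they have to be found in the camera images.
- lens_box: Loose blue plastic lens mailing box, 130 (x) x 150 (y) mm, rim 28 mm high, about 0.95 kg, holding two lens blanks. Origin: centre of its underside on the worktop; its x axis points from the lip side (nearest the robot) to the hinge side (away from the robot), z up. Slides on the worktop if shoved with more than about 4 N sideways.
- flap_fold (a joint): Angle of the white cover flap about its hinge at the box's far (+x) side: 0 = lying flat on the rim, 1.57 = standing upright, more = leaning back away from the lip (stop at 2.1). It starts open at 1.55 to 1.95. The flap is 130 mm wide (box y) and 3 mm thick, and its free edge is 100 mm from the hinge line. Its fold is springy (0.05 N m per rad, towards 1.75): let go untucked it swings open again; holding it down flat at the rib takes about 1 N.
- tuck_slide (a joint): How far the hinge, with the flap, has slid in its slots towards the lip, m: starts at 0, stop at 0.014; needs about 1.2 N and stays where it is left. At 0 the flat flap's free edge lies 4 mm short of the lip's edge; at 0.014 it is 10 mm under the lip.
- hinge_line (a point): Middle of the hinge line, at the level of the flap's underside, 28.5 mm above the worktop; 55 mm along +x from the box's centre while tuck_slide is 0. Moves with tuck_slide.
- rib (a point): Middle of the top of the orange finger rib on the flap's outer face (the upper face once the flap is folded flat; while the flap is open it faces away from the robot). The rib is 100 mm long along the box's y, 5 mm thick, stands 6.7 mm proud of the flap, and its middle lies 80.5 mm from the hinge line. The space on the flap between rib and hinge is clear, so a fingertip can press the flap down there and push the rib towards the lip.
- flap_edge (a point): Middle of the flap's free edge (half-way through its thickness), 100 mm from the hinge line.
- lip_edge (a point): Middle of the lower inner edge of the yellow retaining lip, which is fixed along the box's near (-x) side, 150 mm long, overhangs inward 12 mm from the wall, and is 3 mm thick. Its underside is 35.5 mm above the worktop, 4 mm above the top of the flat flap. The flap cannot pass through it: pushed forward too early the flap lands on top of the lip.
- lens_left: clear uncut lens blank, 62 mm across, 6 mm thick, lying loose in the box's +y compartment; origin at the centre of its underside
- lens_right: the same in the -y compartment
- block_red: Bystander: red lens-holding block, 26 mm wide, 16 mm high, standing beside the box on its +y side; origin at the centre of its underside.
- block_blue: Bystander: blue lens-holding block, 26 mm wide, 16 mm high, standing beside the box on its -y side; origin at the centre of its underside.
- oiler: Bystander: blue oil dropper bottle, 41 mm wide, 66 mm high, upright; origin at the centre of its underside. Left of it, at the front of the worktop, stands a tall fixed hooded instrument (x 0.33 to 0.48, y 0.38 to 0.65): keep the arm clear of it.
- pad_roll: Bystander: pale roll of blocking pads, 62 mm across, 26 mm high, lying flat; origin at the centre of its underside. Behind it stand a fixed lensmeter and frame heater (x over 0.55, y over 0.13).
- bench_pliers: Bystander: steel pliers lying flat, 150 mm long along their own y, 43 mm wide, 11 mm high; origin at the centre of its underside. Beyond them, at the right, a fixed edger stands on a cabinet (x over 0.42, y below -0.43).
- blue_driver: Bystander: small screwdriver with a blue cap lying flat, 109 mm long along its own y, 21 mm thick; origin at the centre of its underside.
Things that resemble listed ones, but are neither listed nor needed, are in the scene too. There is more than one size of the lens_box; the one meant has the size given above.

How it is judged:
By the outcome, as a careful person would: the job done as asked, in the order asked, and still so for the second after the job is handed in, with the robot touching nothing.
It also fails if it takes over 42 s, if anything falls off the work surface, if the arm or the gripper's body presses on something with over 40 N, if the wrist force passes 120 N, or if a joint passes its speed limit or range.

## Working session

There is one attempt and no reset: what is moved stays moved. The work goes in short steps, Python scripts to look and compute and a tool call to move; the robot and the scene stay as the last step left them, time stands still between calls to the robot, and variables do not carry over. Pictures are saved under pics/ and viewed, at most 10 in all, crops included, and the job is handed in when it is done.

Besides the shell and the picture viewer there is one more tool, called after ">>>" as name(argument=value, ...), one argument or row to a line, values as JSON. apply_moves: Moves the arm, as the interface text tells. Its arguments: {"type":"object","properties":{"deltas":{"type":"array","items":{"type":"array"}},"squeeze":{"type":"number"}},"required":["deltas"]}

```bash
mkdir -p pics; ls; cat > h.py <<'E'
import numpy as np, cv2
from station import bot
def ray(p,uv):
    K=np.array(p["intrinsics"],float);k1=p["k1"]
    k=np.array([k1,0,0,0],float)
    n=cv2.undistortPoints(np.array(uv,float).reshape(-1,1,2),K,k).reshape(-1,2)
    return np.c_[n,np.ones(len(n))]
def onz(p,uv,z,T=None):
    T=np.array(p["pose"] if T is None else T); d=ray(p,uv)@T[:3,:3].T; o=T[:3,3]
    return o+d*((z-o[2])/d[:,2])[:,None]
def proj(p,X,T=None):
    T=np.linalg.inv(np.array(p["pose"] if T is None else T)); c=np.atleast_2d(X)@T[:3,:3].T+T[:3,3]
    n=c[:,:2]/c[:,2:]; r2=(n**2).sum(1,keepdims=True); n=n*(1+p["k1"]*r2)
    K=np.array(p["intrinsics"]); return n*[K[0,0],K[1,1]]+[K[0,2],K[1,2]]
def save(p,f,crop=None,s=1):
    im=cv2.cvtColor(p["color"],cv2.COLOR_RGB2BGR)
    if crop: im=im[crop[1]:crop[3],crop[0]:crop[2]]
    cv2.imwrite("pics/"+f,cv2.resize(im,None,fx=s,fy=s,interpolation=cv2.INTER_CUBIC))
E
python3 - <<'E'
from h import *
np.set_printoptions(precision=3,suppress=True)
for n in ("top","side"):
    p=bot.read_camera(n); save(p,n+"1.png",s=1.5)
    print(n,np.array(p["pose"]).round(3).tolist(),np.array(p["intrinsics"]).tolist(),p["k1"])
    for t in ("lens_box","rib","flap_edge","lens_left","lip_edge","block_red","block_blue"):
        print(t,[(np.round(d["point"],3).tolist(),round(d["confidence"],2)) for d in bot.look_for(p,t)[:4]])
o=bot.get_obs();print(o)
E
```

```text
pics
top [[-0.014, -0.991, 0.135, 0.359], [-1.0, 0.012, -0.014, -0.077], [0.012, -0.136, -0.991, 1.188], [0.0, 0.0, 0.0, 1.0]] [[362.6841582978268, 0.0, 257.73868761807364], [0.0, 362.6841582978268, 187.0739102701725], [0.0, 0.0, 1.0]] -0.018647036783768743
lens_box [([0.659, -0.134, 0.023], 0.77), ([0.47, 0.033, 0.024], 0.71), ([0.485, -0.162, 0.019], 0.62)]
rib [([0.523, -0.14, 0.105], 0.81), ([0.476, 0.036, 0.021], 0.8), ([0.656, -0.135, 0.023], 0.68)]
flap_edge [([0.659, -0.138, 0.024], 0.98), ([0.476, 0.038, 0.024], 0.83), ([0.528, -0.142, 0.106], 0.6), ([0.484, -0.159, 0.022], 0.31)]
lens_left [([0.454, -0.131, 0.008], 0.87), ([0.5, -0.265, 0.001], 0.61)]
lip_edge [([0.488, -0.157, 0.022], 0.77), ([0.657, -0.134, 0.022], 0.77), ([0.465, 0.038, 0.024], 0.7)]
block_red [([0.389, -0.077, 0.002], 0.55)]
block_blue [([0.524, -0.142, 0.103], 0.18)]
side [[0.943, -0.153, 0.295, 0.158], [-0.332, -0.394, 0.857, -1.089], [-0.015, -0.906, -0.422, 0.551], [0.0, 0.0, 0.0, 1.0]] [[380.90272135715134, 0.0, 254.0055060352296], [0.0, 380.90272135715134, 193.03241236849036], [0.0, 0.0, 1.0]] -0.
[... 307 characters left out ...]
.02], 0.6)]
lens_left []
lip_edge [([0.66, -0.134, 0.024], 0.8), ([0.503, -0.162, 0.03], 0.61)]
block_red [([0.524, -0.153, 0.08], 0.59)]
block_blue [([0.501, -0.268, 0.005], 0.64), ([0.436, -0.378, 0.01], 0.43)]
{'t': 0.8, 'q': array([-1.38 ,  0.477,  0.022,  1.555, -0.012,  1.109, -0.083]), 'joint_vel': array([ 0.   ,  0.   , -0.002,  0.   , -0.   , -0.   , -0.002]), 'joint_torque': array([  0.001, -59.625,   1.606, -28.154,   0.012,   0.001,  -0.   ]), 'eef_pos': array([0.199, 0.645, 0.231]), 'tool_rot': array([-0.   ,  0.149,  0.989,  0.   ]), 'contact_force': array([0.152, 0.14 , 0.172]), 'torque': array([-0.015,  0.034,  0.027]), 'grasp_force': 0.0, 'gripper_width': 0.9974640066967765}
```

View pics/top1.png

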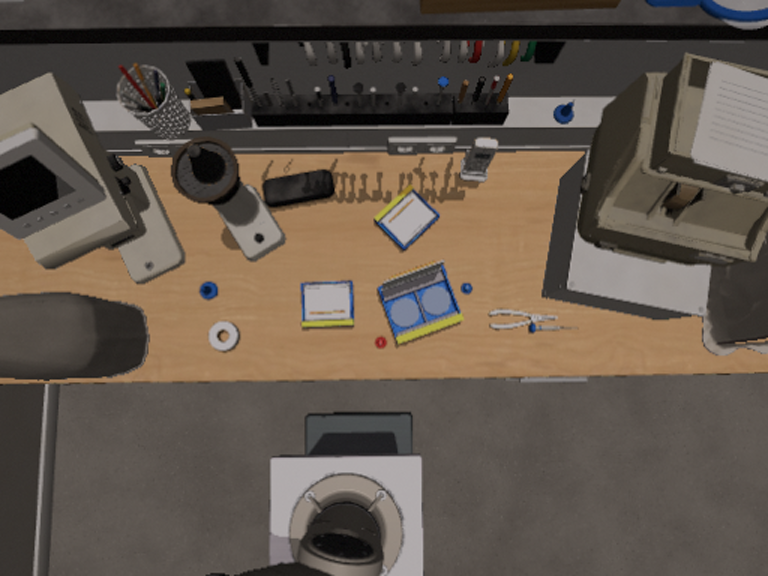

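View pics/side1.png

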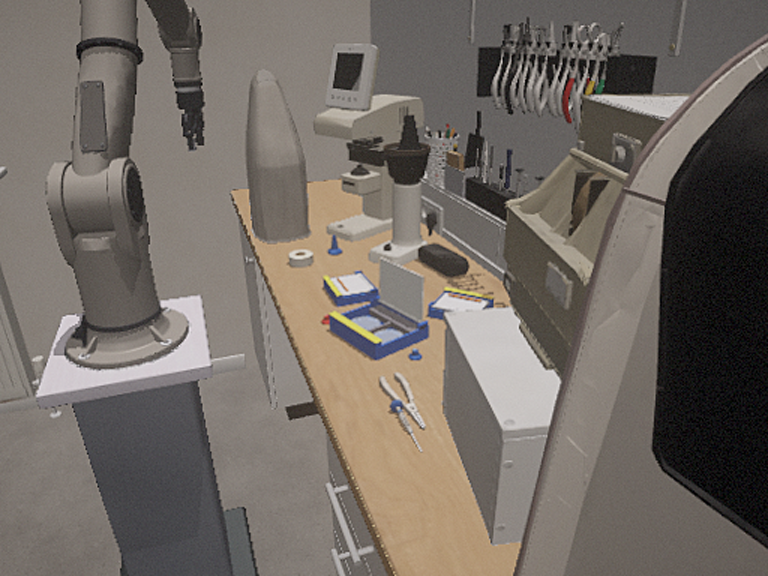

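Top picture (1.5x): three boxes. A closed small one is at (328,303), a closed small tilted one at (407,218), and an open, bigger one with lenses and upright flap at (420,303). The open one fits (flap up, lenses showing, red block at (380,342) and blue block at (467,288) on either side). I'll confirm it by size in a crop.

```bash
python3 - <<'E'
from h import *
p=bot.read_camera("top"); save(p,"topc.png",(235,165,325,240),8)
p=bot.read_camera("side"); save(p,"sidec.png",(205,160,300,250),6)
E
```

```text
(no output)
```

View pics/topc.png

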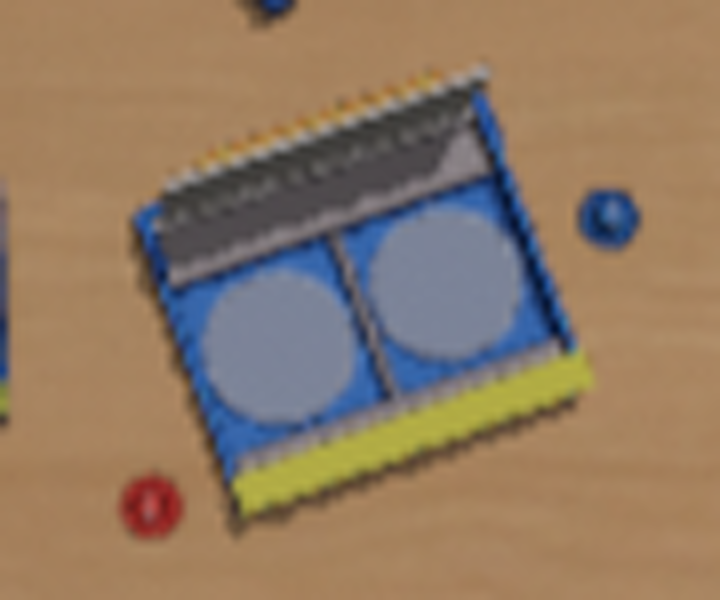

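View pics/sidec.png

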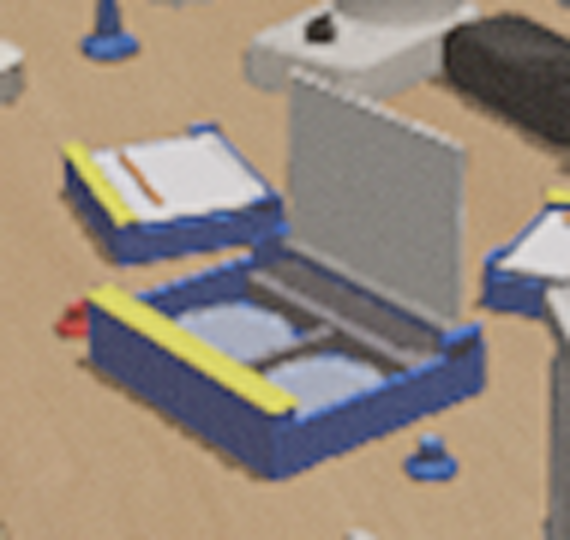

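Top crop: the lip's outer corners are at crop (243,516) and (592,385), the far rim corners at (137,218) and (485,90), and the flap's free edge runs (165,183) to (487,70). The side crop shows the flap standing, nearly upright. I'll fit the pose and check the size.

```bash
python3 - <<'E'
from h import *
from scipy.optimize import least_squares
np.set_printoptions(precision=4,suppress=True)
pt=bot.read_camera("top");ps=bot.read_camera("side")
c=lambda L,s,o:(np.array(L,float)+.5)/s-.5+np.array(o)
ut=c([(243,516),(592,385),(137,218),(485,90),(165,183),(487,70)],8,(235,165))
us=c([(92,290),(275,410),(292,70),(465,150)],6,(205,160))
print("lip",L:=onz(pt,ut[:2],.0385)); print("rim",R:=onz(pt,ut[2:4],.028))
print("lip len",np.linalg.norm(L[0]-L[1]),"rim",np.linalg.norm(R[0]-R[1]),"depth",np.linalg.norm(L.mean(0)[:2]-R.mean(0)[:2]))
def pts(v):
    x,y,a,f=v
    e=55-100*np.cos(f); h=28.5+100*np.sin(f)
    B=np.array([(-65,75,38.5),(-65,-75,38.5),(65,75,28),(65,-75,28),(e,65,h),(e,-65,h)])/1e3
    B2=np.array([(-65,75,38.5),(-65,-75,38.5),(e,65,h),(e,-65,h)])/1e3
    Rz=np.array([[np.cos(a),-np.sin(a),0],[np.sin(a),np.cos(a),0],[0,0,1]])
    return B@Rz.T+[x,y,0],B2@Rz.T+[x,y,0]
def f(v):
    A,B=pts(v); return np.r_[(proj(pt,A)-ut).ravel(),(proj(ps,B)-us).ravel()]
r=least_squares(f,[.48,-.16,.3,1.7],loss="soft_l1")
print(r.x,r.fun.reshape(-1,2))
x,y,a,_=r.x
for n,q in (("lipmid",(-65,0)),("hinge",(55,0))):
    q=np.array(q)/1e3;print(n,x+q[0]*np.cos(a)-q[1]*np.sin(a),y+q[0]*np.sin(a)+q[1]*np.cos(a))
print("red",onz(pt,c([(150,505),(610,218)],8,(235,165)),.016))
E
```

```text
lip [[ 0.3827 -0.1137  0.0385]
 [ 0.4324 -0.2532  0.0385]]
rim [[ 0.5028 -0.0733  0.028 ]
 [ 0.5534 -0.2152  0.028 ]]
lip len 0.14806451299014503 rim 0.15061258969842348 depth 0.12673104117692544
[ 0.4695 -0.1635  0.3288  1.5955] [[-0.0768 -0.3421]
 [ 0.7177  0.061 ]
 [-0.5783 -1.2287]
 [-0.5435 -0.5603]
 [-0.228   0.1111]
 [ 0.7639 -0.2761]
 [-1.2588  0.7175]
 [-0.5751  0.6252]
 [-0.1958 -0.1371]
 [ 0.098  -0.1534]]
lipmid 0.4079649850501013 -0.18444739452568149
hinge 0.521537662181431 -0.14570146558827282
red [[ 0.388  -0.0771  0.016 ]
 [ 0.5018 -0.2662  0.016 ]]
```

```bash
cat >> h.py <<'E'
from scipy.spatial.transform import Rotation as Ro
def rows(W,yaw=None,cl=1,P=None,Q=None):
    o=bot.get_obs(); P=np.array(o["eef_pos"]) if P is None else np.array(P); q=np.array(o["tool_rot"]) if Q is None else Q
    R=Ro.from_quat([q[1],q[2],q[3],q[0]]).as_matrix()
    print("tool x",R[:,0].round(3),"z",R[:,2].round(3),"pos",P.round(4))
    for w in W:
        d=R.T@(np.array(w)-P)/.2; t=0
        if yaw is not None:
            t=-(yaw-np.arctan2(R[1,0],R[0,0])); t=(t+np.pi)%(2*np.pi)-np.pi; t/=2*np.pi
        print([cl,d.round(3).tolist(),round(t,4)])
BX=np.array([.4695,-.1635]); BA=.3288
def box(bx,by,z): 
    c,s=np.cos(BA),np.sin(BA); return [BX[0]+c*bx-s*by,BX[1]+s*bx+c*by,z]
E
python3 - <<'E'
from h import *
rows([(.205,.52,.26),(.21,.375,.26),(.3,.3,.26),(.43,.1,.26),box(.1,0,.2)],yaw=BA+np.pi)
E
```

```text
tool x [-0.956  0.294  0.   ] z [-0.  0. -1.] pos [0.1987 0.6451 0.2313]
[1, [-0.214, -0.589, -0.143], np.float64(-0.0999)]
[1, [-0.452, -1.274, -0.143], np.float64(-0.0999)]
[1, [-0.992, -1.5, -0.144], np.float64(-0.0999)]
[1, [-1.908, -2.264, -0.144], np.float64(-0.0999)]
[1, [-2.889, -3.172, 0.156], np.float64(-0.0999)]
```

>>> apply_moves(
  deltas=[
    [1,[-0.07,-0.2,-0.05],0],
    [1,[-0.14,-0.4,-0.1],0],
    [1,[-0.21,-0.6,-0.14],0],
    [1,[-0.28,-0.8,-0.14],0],
    [1,[-0.35,-0.98,-0.14],0],
    [1,[-0.35,-0.98,-0.14],0],
  ],
)

```text
t: 1.6
eef_pos: [0.209, 0.4322, 0.2593]
tool_rot: [0.0, 0.151, 0.989, -0.001]
contact_force: [0.2, 0.3, 0.2]
gripper_width: 0.001
grasp_force: 0.0
```

```bash
python3 - <<'E'
from h import *
print(bot.get_obs()["t"])
rows([(.21,.375,.26),(.255,.34,.26),(.3,.3,.26),(.36,.21,.26),(.43,.1,.26)],yaw=BA+np.pi)
E
```

```text
1.6
tool x [-0.954  0.298 -0.001] z [-0.    -0.002 -1.   ] pos [0.209  0.4322 0.2593]
[1, [-0.09, -0.271, -0.003], np.float64(-0.1005)]
[1, [-0.357, -0.371, -0.002], np.float64(-0.1005)]
[1, [-0.631, -0.495, -0.002], np.float64(-0.1005)]
[1, [-1.052, -0.835, -0.001], np.float64(-0.1005)]
[1, [-1.55, -1.256, 0.0], np.float64(-0.1005)]
```

>>> apply_moves(
  deltas=[
    [1,[-0.09,-0.25,0],0],
    [1,[-0.22,-0.32,0],-0.02],
    [1,[-0.36,-0.37,0],-0.04],
    [1,[-0.5,-0.43,0],-0.06],
    [1,[-0.63,-0.5,0],-0.08],
    [1,[-0.8,-0.63,0],-0.1],
    [1,[-0.98,-0.77,0],-0.1],
    [1,[-0.98,-0.77,0],-0.1],
  ],
)

```text
t: 2.4
eef_pos: [0.3531, 0.2281, 0.2597]
tool_rot: [0.001, -0.16, 0.987, -0.0]
contact_force: [-0.3, 0.7, -0.2]
gripper_width: 0.002
grasp_force: 0.0
```

```bash
python3 - <<'E'
from h import *
print(bot.get_obs()["t"])
rows([(.43,.1,.26),box(.115,0,.26)],yaw=BA+np.pi)
E
```

```text
2.4
tool x [-0.949 -0.316 -0.001] z [ 0.001 -0.    -1.   ] pos [0.3531 0.2281 0.2597]
[1, [-0.163, -0.729, -0.001], np.float64(-0.0012)]
[1, [-0.509, -2.037, 0.001], np.float64(-0.0012)]
```

>>> apply_moves(
  deltas=[
    [1,[-0.06,-0.2,0],0],
    [1,[-0.12,-0.4,0],0],
    [1,[-0.18,-0.6,0],0],
    [1,[-0.24,-0.8,0],0],
    [1,[-0.3,-1.0,0],0],
    [1,[-0.3,-1.0,0],0],
  ],
)

```text
t: 3.0
eef_pos: [0.4744, 0.0585, 0.2599]
tool_rot: [0.001, -0.16, 0.987, -0.001]
contact_force: [0.1, 0.3, -0.5]
gripper_width: 0.002
grasp_force: 0.0
```

>>> apply_moves(
  deltas=[
    [1,[-0.04,-0.2,0],0],
    [1,[-0.08,-0.4,0],0],
    [1,[-0.12,-0.6,0],0],
    [1,[-0.16,-0.8,0],0],
    [1,[-0.2,-1.0,0],0],
    [1,[-0.2,-1.0,0],0],
    [1,[-0.2,-1.0,0],0],
  ],
)

```text
t: 3.7
eef_pos: [0.5745, -0.1133, 0.2588]
tool_rot: [-0.0, -0.164, 0.987, 0.0]
contact_force: [0.5, 0.1, -0.8]
gripper_width: -0.0
grasp_force: 0.0
```

```bash
python3 - <<'E'
from h import *
o=bot.get_obs();print(o["t"],o["contact_force"],"nominal",box(.115,0,.26))
p=bot.read_camera("wrist"); save(p,"w1.png",s=1.5)
print(np.array(p["hand_eye"]).round(3).tolist())
p=bot.read_camera("side"); save(p,"s2.png",(170,100,330,260),4)
rows([box(.11,0,.1)],yaw=BA+np.pi)
E
```

```text
3.7 [ 0.49156772  0.08708704 -0.83054859] nominal [np.float64(0.578339509100654), np.float64(-0.12636563237742368), 0.26]
[[-0.001, -0.962, -0.273, 0.07], [1.0, -0.001, -0.0, 0.002], [-0.0, -0.273, 0.962, -0.144], [0.0, 0.0, 0.0, 1.0]]
tool x [-0.946 -0.326  0.   ] z [-0.001  0.001 -1.   ] pos [ 0.574  -0.1117  0.2589]
[1, [0.028, -0.077, 0.795], np.float64(0.0005)]
```

View pics/w1.png

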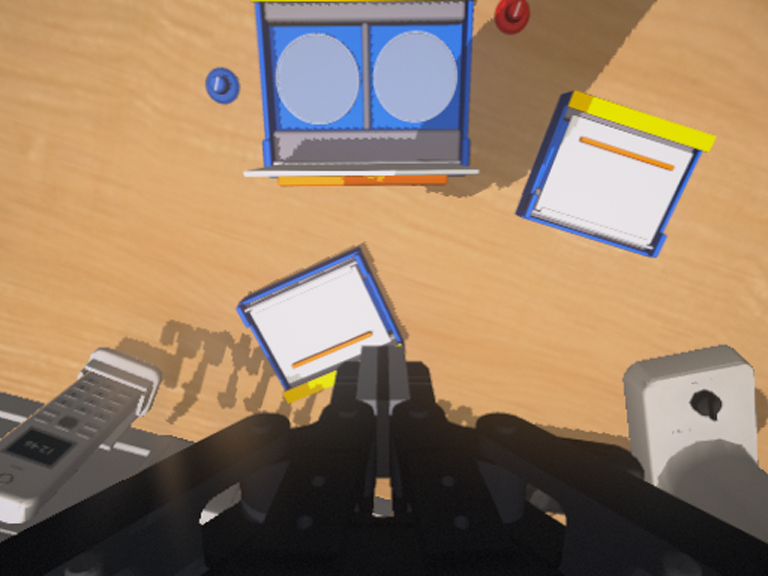

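Wrist view: the box is seen square on. The flap's free edge runs from (247,172) to (478,171), the rib behind it at (280..446,181), and the lenses are at (317,78) and (415,77). I'll check the flap edge against the fit.

```bash
python3 - <<'E'
from h import *
np.set_printoptions(precision=4,suppress=True)
o=bot.get_obs(); q=o["tool_rot"]; T=np.eye(4); T[:3,:3]=Ro.from_quat([q[1],q[2],q[3],q[0]]).as_matrix(); T[:3,3]=o["eef_pos"]
p=bot.read_camera("wrist"); T=T@np.array(p["hand_eye"])
c,s=np.cos(BA),np.sin(BA)
def tob(X): d=X[:,:2]-BX; return np.c_[d@[c,s],d@[-s,c]]*1e3
f=lambda L:(np.array(L,float)+.5)/1.5-.5
print("edge",tob(onz(p,f([(247,173),(478,171)]),.1285)))
print("rib",tob(onz(p,f([(279,182),(446,180)]),.109)))
print("lenses",tob(onz(p,f([(317,78),(415,77)]),.008)))
print("rim sides",tob(onz(p,f([(257,2),(262,140),(472,0),(470,140)]),.028)))
print("dark tip",tob(onz(p,f([(382,346)]),.26)))
rows([box(.105,0,.1)],yaw=BA+np.pi)
E
```

```text
Traceback (most recent call last):
  File "h.py", line 9, in onz
    T=np.array(p["pose"] if T is None else T); d=ray(p,uv)@T[:3,:3].T; o=T[:3,3]
               ~^^^^^^^^
KeyError: 'pose'
```

```bash
python3 - <<'E'
from h import *
np.set_printoptions(precision=4,suppress=True)
o=bot.get_obs(); q=o["tool_rot"]; T=np.eye(4); T[:3,:3]=Ro.from_quat([q[1],q[2],q[3],q[0]]).as_matrix(); T[:3,3]=o["eef_pos"]
p=bot.read_camera("wrist"); p["pose"]=T@np.array(p["hand_eye"])
c,s=np.cos(BA),np.sin(BA)
def tob(X): d=X[:,:2]-BX; return np.c_[d@[c,s],d@[-s,c]]*1e3
f=lambda L:(np.array(L,float)+.5)/1.5-.5
print("edge",tob(onz(p,f([(247,173),(478,171)]),.1285)))
print("rib",tob(onz(p,f([(279,182),(446,180)]),.109)))
print("lenses",tob(onz(p,f([(317,78),(415,77)]),.008)))
print("rim sides",tob(onz(p,f([(257,2),(262,140),(472,0),(470,140)]),.028)))
rows([box(.105,0,.1)],yaw=BA+np.pi)
E
```

```text
edge [[ 58.3762 -57.8116]
 [ 56.9664  69.5815]]
rib [[ 64.4014 -44.5728]
 [ 62.9838  54.6725]]
lenses [[ -5.5251 -32.4002]
 [ -6.4477  41.3883]]
rim sides [[-50.1768 -69.0073]
 [ 39.4191 -72.1367]
 [-51.9105  78.0057]
 [ 38.9931  81.7928]]
tool x [-0.945 -0.326 -0.   ] z [-0.     0.001 -1.   ] pos [ 0.5738 -0.1118  0.2592]
[1, [0.053, -0.077, 0.796], np.float64(0.0005)]
```

>>> apply_moves(
  deltas=[
    [1,[0.05,-0.05,0.2],0],
    [1,[0.05,-0.05,0.4],0],
    [1,[0.05,-0.05,0.6],0],
    [1,[0.05,-0.05,0.75],0],
    [1,[0.05,-0.05,0.82],0],
    [1,[0.05,-0.05,0.82],0],
    [1,[0.05,-0.05,0.82],0],
  ],
)

```text
t: 4.6
eef_pos: [0.5686, -0.1263, 0.0965]
tool_rot: [0.001, -0.164, 0.986, -0.0]
contact_force: [0.1, -0.1, 0.0]
gripper_width: 0.002
grasp_force: 0.0
```

```bash
cat >> h.py <<'E'
def arc(ths,r,half=.011,by=.004,th0=0.003,hx=.055,**k):
    W=[]
    for t in ths:
        cx=hx-r*np.cos(t)+th0*np.sin(t); cz=.0285+r*np.sin(t)+th0*np.cos(t)
        W.append(box(cx+half,by,cz))
    print(np.round([( (w[0]-BX[0])*np.cos(BA)+(w[1]-BX[1])*np.sin(BA),w[2]) for w in W],3).tolist())
    rows(W,yaw=BA+np.pi,**k)
E
python3 - <<'E'
from h import *
o=bot.get_obs();print(o["t"],o["contact_force"])
d=o["eef_pos"][:2]-BX;print("bx,by",d@[np.cos(BA),np.sin(BA)],d@[-np.sin(BA),np.cos(BA)])
arc(np.arange(1.6,0.05,-.13),.066)
E
```

```text
4.6 [ 0.13722569 -0.13464895  0.0243235 ]
bx,by 0.10583509659711936 0.0032045621947366177
[[0.071, 0.094], [0.062, 0.094], [0.054, 0.093], [0.046, 0.091], [0.038, 0.088], [0.03, 0.084], [0.023, 0.079], [0.017, 0.073], [0.012, 0.066], [0.007, 0.059], [0.004, 0.051], [0.001, 0.043]]
tool x [-0.946 -0.324 -0.002] z [ 0.002 -0.    -1.   ] pos [ 0.5686 -0.1263  0.0965]
[1, [0.175, 0.004, 0.01], np.float64(0.0002)]
[1, [0.217, 0.004, 0.01], np.float64(0.0002)]
[1, [0.26, 0.004, 0.015], np.float64(0.0002)]
[1, [0.302, 0.004, 0.026], np.float64(0.0002)]
[1, [0.342, 0.004, 0.041], np.float64(0.0002)]
[1, [0.379, 0.004, 0.062], np.float64(0.0002)]
[1, [0.413, 0.005, 0.088], np.float64(0.0002)]
[1, [0.444, 0.005, 0.118], np.float64(0.0002)]
[1, [0.471, 0.005, 0.151], np.float64(0.0002)]
[1, [0.493, 0.005, 0.188], np.float64(0.0002)]
[1, [0.51, 0.005, 0.227], np.float64(0.0002)]
[1, [0.522, 0.005, 0.269], np.float64(0.0002)]
```

>>> apply_moves(
  deltas=[
    [1,[0.05,0,0],0],
    [1,[0.1,0,0],0],
    [1,[0.14,0,0],0],
    [1,[0.16,0,0.005],0],
    [1,[0.18,0,0.01],0],
    [1,[0.2,0,0.01],0],
    [1,[0.22,0,0.01],0],
    [1,[0.24,0,0.013],0],
    [1,[0.26,0,0.015],0],
    [1,[0.28,0,0.02],0],
    [1,[0.3,0,0.026],0],
    [1,[0.3,0,0.026],0],
  ],
)

```text
t: 5.8
eef_pos: [0.5101, -0.1462, 0.0899]
tool_rot: [-0.0, -0.164, 0.987, 0.0]
contact_force: [0.1, -1.3, -0.2]
gripper_width: -0.002
grasp_force: 0.0
```

```bash
python3 - <<'E'
from h import *
o=bot.get_obs();print(o["t"],o["contact_force"])
d=o["eef_pos"][:2]-BX;print("bx,by",d@[np.cos(BA),np.sin(BA)],d@[-np.sin(BA),np.cos(BA)])
p=bot.read_camera("side"); save(p,"s3.png",(190,120,310,250),5)
arc(np.arange(1.2,-.01,-.1),.066)
E
```

```text
5.8 [ 0.11833092 -1.31996302 -0.20414053]
bx,by 0.04400233970487503 0.003280645063135979
[[0.045, 0.091], [0.039, 0.089], [0.033, 0.086], [0.027, 0.082], [0.022, 0.078], [0.017, 0.073], [0.013, 0.068], [0.01, 0.063], [0.006, 0.057], [0.004, 0.051], [0.002, 0.045], [0.001, 0.038], [-0.0, 0.031]]
tool x [-0.946 -0.323  0.   ] z [-0.001  0.    -1.   ] pos [ 0.5105 -0.146   0.09  ]
[1, [-0.002, 0.004, -0.006], np.float64(0.0001)]
[1, [0.029, 0.004, 0.006], np.float64(0.0001)]
[1, [0.058, 0.004, 0.022], np.float64(0.0001)]
[1, [0.086, 0.004, 0.04], np.float64(0.0001)]
[1, [0.111, 0.004, 0.06], np.float64(0.0001)]
[1, [0.135, 0.004, 0.083], np.float64(0.0001)]
[1, [0.156, 0.004, 0.109], np.float64(0.0001)]
[1, [0.175, 0.004, 0.136], np.float64(0.0001)]
[1, [0.19, 0.004, 0.165], np.float64(0.0001)]
[1, [0.203, 0.004, 0.196], np.float64(0.0001)]
[1, [0.213, 0.004, 0.227], np.float64(0.0001)]
[1, [0.219, 0.004, 0.26], np.float64(0.0001)]
[1, [0.222, 0.004, 0.292], np.float64(0.0001)]
```

View pics/s3.png

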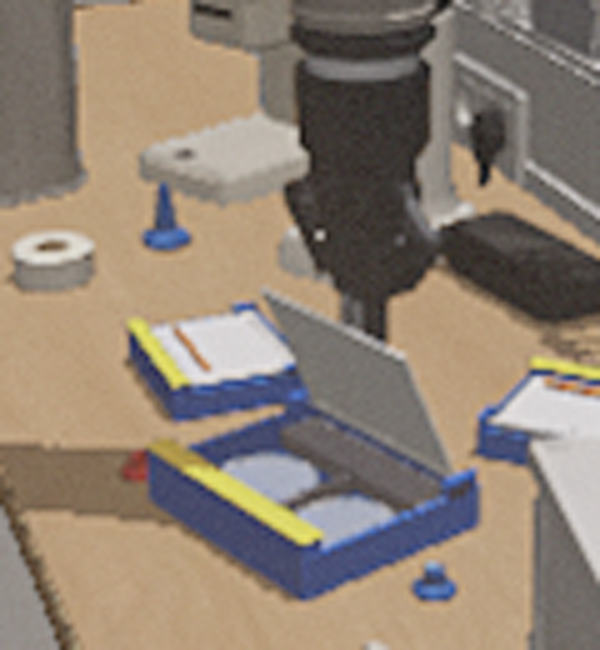

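The flap leans forward at about 70°, pushed by the fingertip, and the box hasn't moved. I'll continue the arc.

>>> apply_moves(
  deltas=[
    [1,[0.02,0,0],0],
    [1,[0.04,0,0.01],0],
    [1,[0.06,0,0.022],0],
    [1,[0.085,0,0.04],0],
    [1,[0.11,0,0.06],0],
    [1,[0.135,0,0.083],0],
    [1,[0.155,0,0.11],0],
    [1,[0.175,0,0.135],0],
    [1,[0.19,0,0.165],0],
    [1,[0.2,0,0.195],0],
    [1,[0.21,0,0.225],0],
    [1,[0.21,0,0.225],0],
  ],
)

```text
t: 7.05
eef_pos: [0.4704, -0.1595, 0.0442]
tool_rot: [-0.001, -0.164, 0.986, 0.0]
contact_force: [-0.2, -0.3, -0.7]
gripper_width: -0.003
grasp_force: 0.3
```

```bash
python3 - <<'E'
from h import *
o=bot.get_obs();print(o["t"],o["contact_force"])
d=o["eef_pos"][:2]-BX;print("bx,by,z",d@[np.cos(BA),np.sin(BA)],d@[-np.sin(BA),np.cos(BA)],o["eef_pos"][2])
F=[]
for i in range(3): bot.read_camera("side"); F.append(bot.get_obs()["contact_force"])
print(np.round(F,2))
p=bot.read_camera("side"); save(p,"s4.png",(190,140,310,250),5)
E
```

```text
7.05 [-0.1767514  -0.2882556  -0.71209374]
bx,by,z 0.0021819964927142113 0.0035245231198468806 0.044226608921439994
[[-1.07 -0.6   0.18]
 [ 0.24  0.19  0.42]
 [ 0.    1.24  0.76]]
```

View pics/s4.png

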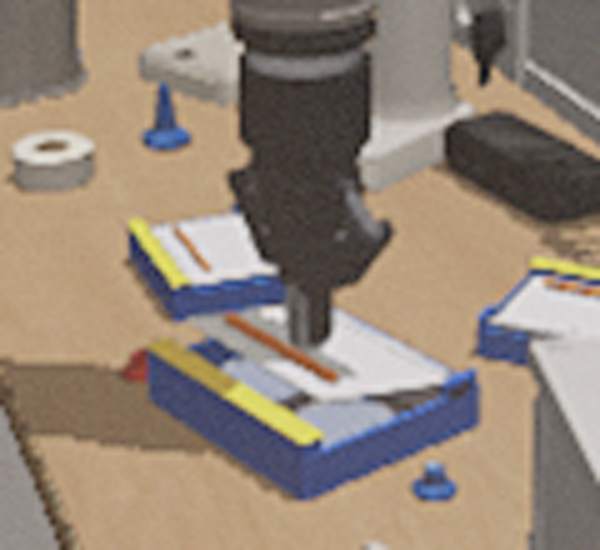

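The flap is nearly flat with the fingertip behind the rib; the box and blocks haven't moved. I'll press it down in small steps.

>>> apply_moves(
  deltas=[
    [1,[0.005,0,0.015],0],
    [1,[0.008,0,0.03],0],
    [1,[0.01,0,0.04],0],
    [1,[0.01,0,0.05],0],
    [1,[0.01,0,0.058],0],
    [1,[0.01,0,0.062],0],
    [1,[0.01,0,0.062],0],
  ],
)

```text
t: 7.95
eef_pos: [0.4692, -0.1602, 0.0326]
tool_rot: [-0.0, -0.164, 0.986, 0.0]
contact_force: [-0.5, -0.2, 1.5]
gripper_width: 0.005
grasp_force: 0.3
```

```bash
cat >> h.py <<'E'
def st(n=8):
    F=[];P=[]
    for i in range(n): p=bot.read_camera("side");o=bot.get_obs(); F.append(o["contact_force"]);P.append(o["eef_pos"])
    F=np.mean(F,0);P=np.mean(P,0);d=P[:2]-BX;c,s=np.cos(BA),np.sin(BA)
    print("t",o["t"],"pos box mm",np.round([d@[c,s]*1e3,d@[-s,c]*1e3,P[2]*1e3],2),"F box",np.round([F[:2]@[c,s],F[:2]@[-s,c],F[2]],2))
    return p
E
python3 - <<'E'
from h import *
st()
E
```

```text
t 8.35 pos box mm [ 0.76  3.23 32.68] F box [-0.01  0.18  1.03]
```

>>> apply_moves(
  deltas=[
    [1,[0,0,0.004],0],
    [1,[0,0,0.008],0],
    [1,[0,0,0.008],0],
    [1,[0,0,0.008],0],
  ],
)

```text
t: 8.75
eef_pos: [0.4691, -0.1603, 0.0312]
tool_rot: [-0.0, -0.164, 0.986, 0.0]
contact_force: [-1.8, -0.7, 4.4]
gripper_width: -0.0
grasp_force: 2.1
```

```bash
python3 - <<'E'
from h import *
st()
E
```

```text
t 9.15 pos box mm [ 0.72  3.2  31.13] F box [-2.18 -0.25  4.66]
```

>>> apply_moves(
  deltas=[
    [1,[0,0,-0.002],0],
    [1,[0.01,0,-0.002],0],
    [1,[0.02,0,-0.002],0],
    [1,[0.03,0,-0.002],0],
    [1,[0.04,0,-0.002],0],
    [1,[0.05,0,-0.002],0],
    [1,[0.05,0,-0.002],0],
    [1,[0.05,0,-0.002],0],
  ],
)

```text
t: 9.95
eef_pos: [0.4593, -0.1635, 0.0314]
tool_rot: [-0.0, -0.164, 0.986, 0.0]
contact_force: [-1.1, 0.3, 1.5]
gripper_width: 0.0
grasp_force: 0.8
```

```bash
python3 - <<'E'
from h import *
st()
E
```

```text
t 10.35 pos box mm [-9.48  3.28 31.4 ] F box [-1.37 -0.02  1.75]
```

>>> apply_moves(
  deltas=[
    [1,[0.01,0,0.001],0],
    [1,[0.02,0,0.001],0],
    [1,[0.03,0,0.001],0],
    [1,[0.03,0,0.001],0],
    [1,[0.03,0,0.001],0],
  ],
)

```text
t: 10.85
eef_pos: [0.4541, -0.1655, 0.0314]
tool_rot: [0.0, -0.164, 0.986, -0.0]
contact_force: [1.0, -0.5, 2.4]
gripper_width: 0.003
grasp_force: 1.2
```

```bash
python3 - <<'E'
from h import *
p=st(); save(p,"s5.png",(190,140,310,250),5)
E
```

```text
t 11.25 pos box mm [-15.24   3.16  31.29] F box [-0.12 -0.64  2.38]
```

View pics/s5.png

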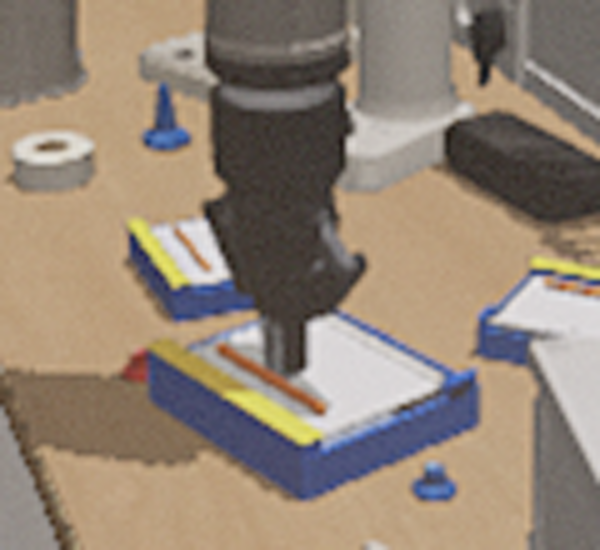

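The flap lies flat with its edge at the lip and the fingertip up against the rib. The box hasn't moved: lip corner still at (320,440). I'll push on.

>>> apply_moves(
  deltas=[
    [1,[0.008,0,0],0],
    [1,[0.016,0,0],0],
    [1,[0.024,0,0],0],
    [1,[0.03,0,0],0],
    [1,[0.03,0,0],0],
    [1,[0.03,0,0],0],
  ],
)

```text
t: 11.85
eef_pos: [0.4482, -0.1674, 0.0313]
tool_rot: [-0.0, -0.164, 0.986, 0.0]
contact_force: [-0.0, -1.0, 2.7]
gripper_width: -0.001
grasp_force: 1.3
```

```bash
python3 - <<'E'
from h import *
p=st()
E
```

```text
t 12.25 pos box mm [-21.38   3.19  31.25] F box [-0.15 -0.58  2.69]
```

>>> apply_moves(
  deltas=[
    [1,[0.006,0,0],0],
    [1,[0.012,0,0],0],
    [1,[0.018,0,0],0],
    [1,[0.018,0,0],0],
    [1,[0.018,0,0],0],
  ],
)

```text
t: 12.75
eef_pos: [0.4451, -0.1684, 0.0313]
tool_rot: [0.0, -0.164, 0.986, 0.0]
contact_force: [1.4, -0.6, 1.8]
gripper_width: -0.001
grasp_force: 1.4
```

```bash
python3 - <<'E'
from h import *
p=st(6); save(p,"s6.png",(200,150,300,250),6)
E
```

```text
t 13.05 pos box mm [-24.68   3.21  31.3 ] F box [ 0.8  -0.94  1.74]
```

View pics/s6.png

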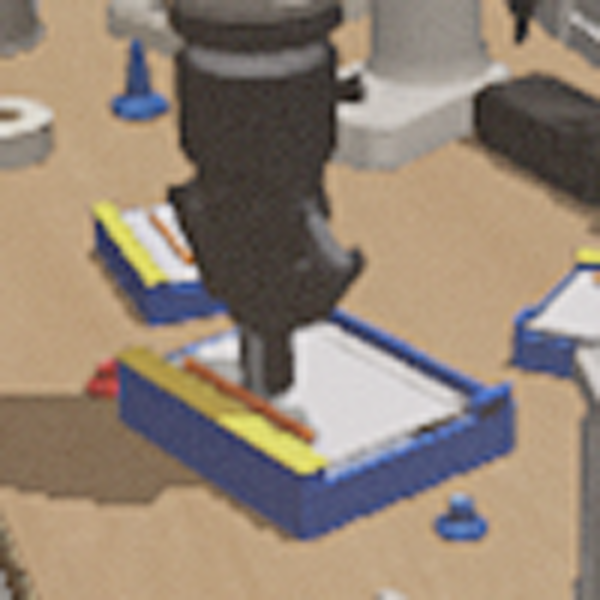

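The rib is now close to the lip and the box is still in place. I'll finish in small steps, tracking the rib's position by colour.

>>> apply_moves(
  deltas=[
    [1,[0.005,0,0.001],0],
    [1,[0.01,0,0.001],0],
    [1,[0.01,0,0.001],0],
    [1,[0.01,0,0.001],0],
  ],
)

```text
t: 13.45
eef_pos: [0.4445, -0.1688, 0.0313]
tool_rot: [0.001, -0.164, 0.986, -0.0]
contact_force: [5.6, 2.6, 1.5]
gripper_width: 0.0
grasp_force: 2.6
```

```bash
cat >> h.py <<'E'
def rib():
    p=bot.read_camera("side"); h=cv2.cvtColor(p["color"],cv2.COLOR_RGB2HSV)
    m=cv2.inRange(h,(4,110,90),(16,255,255)); l=cv2.inRange(h,(24,110,80),(34,255,255))
    c,s=np.cos(BA),np.sin(BA)
    for n,k,z in (("rib",m,.0365),("lip",l,.0385)):
        v,u=np.nonzero(k); X=onz(p,np.c_[u,v],z); d=X[:,:2]-BX; b=np.c_[d@[c,s],d@[-s,c]]*1e3
        b=b[(abs(b[:,0]+45)<30)&(abs(b[:,1])<80)]
        print(n,len(b),b.mean(0).round(2),"median bx",np.median(b[:,0]).round(2),"by",b[:,1].min().round(1),b[:,1].max().round(1))
E
python3 - <<'E'
from h import *
p=st(); rib()
E
```

```text
t 13.85 pos box mm [-25.38   3.08  31.34] F box [5.06 0.07 1.3 ]
rib 51 [-40.79  -1.09] median bx -40.85 by -50.5 47.8
lip 79 [-57.06 -36.14] median bx -56.91 by -74.7 70.6
```

It's at the stop: the force rose to 5 N and the rib is at bx −40, against an expected −39.5. I'll ease off and lift straight up.

>>> apply_moves(
  deltas=[
    [1,[-0.005,0,0],0],
    [1,[-0.008,0,-0.004],0],
    [1,[-0.01,0,-0.015],0],
    [1,[-0.012,0,-0.03],0],
    [1,[-0.015,0,-0.06],0],
    [1,[-0.02,0,-0.12],0],
    [1,[-0.03,0,-0.25],0],
    [1,[-0.04,0,-0.45],0],
    [1,[-0.05,0,-0.65],0],
    [1,[-0.05,0,-0.8],0],
    [1,[-0.05,0,-0.8],0],
  ],
)

```text
t: 15.0
eef_pos: [0.4544, -0.1668, 0.1953]
tool_rot: [0.003, -0.164, 0.987, -0.001]
contact_force: [-0.4, -0.7, -1.2]
gripper_width: -0.002
grasp_force: 0.0
```

```bash
python3 - <<'E'
from h import *
p=st(2); rib()
a=p["color"][150:250,200:300]; T=bot.read_camera("wrist")["color"]
a=cv2.resize(a,(384,384),interpolation=cv2.INTER_CUBIC); T=cv2.resize(T,(400,384)) 
cv2.imwrite("pics/fin.png",cv2.cvtColor(np.hstack([a,T]),cv2.COLOR_RGB2BGR))
E
```

```text
t 15.1 pos box mm [-16.59   3.08 192.51] F box [-0.48  0.94 -0.72]
rib 36 [-36.99   1.1 ] median bx -36.97 by -46.1 53.1
lip 63 [-57.99 -40.05] median bx -57.78 by -74.7 70.6
```

View pics/fin.png

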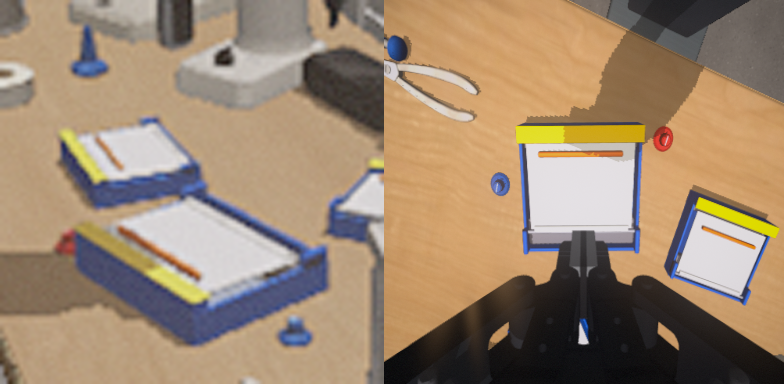

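Final picture: the flap is shut under the lip, and the blocks and other boxes are in place. I'll check numerically that it's fully home before handing in.

```bash
python3 - <<'E'
from h import *
o=bot.get_obs(); q=o["tool_rot"]; T=np.eye(4); T[:3,:3]=Ro.from_quat([q[1],q[2],q[3],q[0]]).as_matrix(); T[:3,3]=o["eef_pos"]
p=bot.read_camera("wrist"); p["pose"]=T@np.array(p["hand_eye"])
h=cv2.cvtColor(p["color"],cv2.COLOR_RGB2HSV); c,s=np.cos(BA),np.sin(BA)
def tob(uv,z): d=onz(p,uv,z)[:,:2]-BX; return np.c_[d@[c,s],d@[-s,c]]*1e3
for n,lo,hi,z in (("rib",(4,110,90),(18,255,255),.0412),("lip",(22,110,80),(34,255,255),.0385)):
    v,u=np.nonzero(cv2.inRange(h,lo,hi)); b=tob(np.c_[u,v],z); k=(abs(b[:,0]+45)<35)&(abs(b[:,1])<60); b=b[k]
    print(n,len(b),np.percentile(b[:,0],[2,25,50,75,98]).round(1))
# column profile below the rib down to hinge, mid-left of flap
u=int(560-384); u=int(u/400*512); u0=u
for v in range(120,262,2): 
    print(v,tob([(u0,v)],.0285)[0].round(1)[0],p["color"][v,u0].tolist(),end=" | ")
E
```

```text
rib 2362 [-79.9 -76.5 -73.  -68.7 -37.3]
lip 2343 [-65.  -61.4 -57.8 -53.4 -49.7]
120 -69.7 [148, 117, 82] | 122 -67.9 [147, 115, 78] | 124 -66.1 [72, 68, 85] | 126 -64.2 [216, 178, 22] | 128 -62.4 [228, 223, 35] | 130 -60.6 [228, 223, 36] | 132 -58.7 [227, 223, 36] | 134 -56.9 [227, 223, 37] | 136 -55.0 [228, 223, 43] | 138 -53.1 [227, 223, 40] | 140 -51.3 [228, 224, 44] | 142 -49.4 [228, 223, 46] | 144 -47.5 [228, 223, 220] | 146 -45.6 [227, 223, 225] | 148 -43.7 [227, 223, 225] | 150 -41.8 [208, 203, 198] | 152 -39.9 [137, 90, 65] | 154 -38.0 [230, 174, 64] | 156 -36.0 [230, 159, 54] | 158 -34.1 [229, 220, 220] | 160 -32.2 [227, 223, 226] | 162 -30.2 [228, 224, 227] | 164 -28.3 [227, 223, 226] | 166 -26.3 [227, 224, 226] | 168 -24.4 [228, 224, 227] | 170 -22.4 [228, 223, 227] | 172 -20.4 [228, 224, 227] | 174 -18.4 [228, 225, 227] | 176 -16.4 [229, 224, 228] | 178 -14.4 [228, 225, 227] | 180 -12.4 [228, 224, 227] | 182 -10.4 [228, 225, 227] | 184 -8.4 [228, 224, 228] | 186 -6.3 [227, 224, 227] | 188 -4.3 [228, 224, 228] | 190 -2.3 [228, 225, 228] | 192 -0.2 [228, 225, 228] | 194 1
[... 181 characters left out ...]
08 16.5 [228, 224, 227] | 210 18.6 [228, 224, 227] | 212 20.7 [227, 224, 227] | 214 22.8 [228, 224, 227] | 216 25.0 [228, 224, 227] | 218 27.1 [227, 224, 227] | 220 29.3 [227, 224, 227] | 222 31.4 [227, 223, 227] | 224 33.6 [227, 224, 226] | 226 35.8 [183, 178, 177] | 228 38.0 [226, 223, 225] | 230 40.2 [227, 223, 227] | 232 42.4 [221, 217, 218] | 234 44.6 [169, 161, 170] | 236 46.8 [163, 154, 162] | 238 49.0 [163, 153, 161] | 240 51.2 [160, 151, 160] | 242 53.5 [161, 151, 161] | 244 55.7 [89, 86, 94] | 246 58.0 [60, 57, 59] | 248 60.2 [59, 54, 54] | 250 62.5 [58, 54, 54] | 252 64.8 [59, 54, 54] | 254 67.1 [56, 51, 50] | 256 69.4 [58, 53, 53] | 258 71.7 [54, 49, 47] | 260 74.0 [53, 47, 46] |
```

```bash
python3 -c "
from station import bot
print(bot.hand_in())"
```

```text
the job is handed in; nothing more can be done
None
```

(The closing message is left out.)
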